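# Seat the red seal stone in the engraving bed by way of the round stand

### The job

Move the red seal stone from its rack into the dark engraving bed: the rack leaves room for fingers only at the stone's broad sides and the bed only at its two ends, so first set it upright on the middle of the round cork-topped stand and let go, so that you can take it afresh with your grip turned. Then stand it on the floor of the bed, upright, lengthwise in the middle of the channel between the cheeks, and let go. Leave the green stone where it is in the rack.

Things in the scene. Friction and masses are not known exactly. Their poses are not given: they have to be found in the camera images.
- red_mid (a point): Centre (half-way up) of the red soapstone block, 60 mm long (its x), 28 mm thick (its y), 50 mm tall (its z, up), about 0.2 kg. It starts standing in a light wooden rack: a 6 mm thick board 240 mm long with two rails 35 mm tall, 72 mm apart, which stand about 6 mm off the stone's ends; its broad sides are free, with over 50 mm to the green stone.
- green_mid (a point): Centre of the dark green soapstone block of the same size and axes, in the same rack, its centre about 90 mm from the red one's, broad side towards broad side. To be left alone.
- stand_top (a point): Centre of the flat top of the round stand, z up: a fixed dark wooden disc 90 mm across with a cork top, 30 mm above the table; nothing around it.
- bed_floor (a point): Middle of the floor of the engraving bed's channel, 12 mm above the table. The bed is a fixed dark wooden block with brass side strips; the channel runs along this point's x, open at both ends, 48 mm wide (y), between two cheeks 100 mm long and 28 mm thick that rise 40 mm above the floor; the floor itself is 110 mm long. z up.
There are look-alikes about, which are no part of the job. There is more than one size of the part that bears red_mid; the job needs the smallest.

How it is judged (in metres and radians):
On the way:
1. the red stone stands upright on the middle of the round stand, let go (horizontal distance between red_mid and stand_top below 0.02 m and z of red_mid in the frame of stand_top between 0.02 and 0.03 m and angle between red_mid's own z axis and vertical below 0.17 rad and contact force between red and the fingers below 0.1 N), for 0.2 s.
At the end, for the whole second after the job is handed in: The red stone stands at rest on the floor of the bed's channel (its centre 20 to 30 mm above that floor), upright within 10 degrees, lengthwise within 15 degrees of the channel, its centre within 20 mm of the channel's middle seen from above (horizontal distance between red_mid and bed_floor below 0.02 m and z of red_mid in the frame of bed_floor between 0.02 and 0.03 m and angle between red_mid's own z axis and vertical below 0.17 rad and angle between the x axis of red_mid and the x axis of bed_floor, either way round below 0.26 rad and linear speed of red below 0.02 m/s); the robot touches nothing.
It fails at once if the green stone is moved by more than 20 mm (distance of green_mid from where it was at the start of the episode above 0.02 m).
It also fails if it takes over 48 s, if anything falls off the work surface, if the arm or the gripper's body presses on something with over 40 N, if the wrist force passes 120 N, or if a joint passes its speed limit or range.

### The arm

A 6-joint arm with a two-finger parallel gripper is mounted at the origin on the work surface. World frame = base frame: x ahead of the robot, y to its left, z up, the work surface at z = 0. Lengths are in m, angles in degrees, forces in N, time in s.
With the tool pointing down it reaches from about 0.3 to 0.75 m from the base axis. Payload 8.5 kg.
Tool frame: the origin (TCP) lies at the very end of the fingers, on their centre line; the grasp point (between the pads) lies 19 mm behind it; z points along the fingers, y is the line along which they close (so a half turn about z gives the same grasp; the last joint's range is limited). The gripper opens to 85 mm and grips with 20 to 120 N. Pads are 22 mm wide; open, the fingers measure 114 mm over their backs; the gripper's body (76 mm by 85 mm) begins 54 mm behind the grasp point. The pads swing forward as they close: fully open they stand 13 mm farther back than shut.
Start: joints at [-89.628, 21.807, 74.336, -0, 83.858, -12.336], TCP at [0.121, -0.537, 0.231] pointing down, gripper open.
Joint ranges: [-178.18, 178.18], [-50.72, 133.34], [12.68, 142.11], [-81.47, 261.47], [9.98, 163.14], [-165.26, 165.26]. Speed limits (degrees/s): [136.94, 136.94, 180, 180, 180, 180].

### API

Orientations are given as a 3x3 rotation matrix whose columns are the frame's x, y, z axes.
In Python, from rig import observe, cams, ticket gives the robot as it stands.
- The arm moves only by the tool move_arm, never from a script. Its arguments are lists of equal length, an entry for each row: "jaw": the finger opening in cm, from 0 to 8.54; "dp": the shift along the tool's x, y, z in cm, a list of three; "turn": the turn, a rotation vector about the tool's x, y, z in rad, a list of three. In form: {"jaw": [jaw, ...], "dp": [[tx, ty, tz], ...], "turn": [[wx, wy, wz], ...]}. A call has 1 to 12 rows; each row shifts and turns the commanded pose from where the row before left it, along the tool's axes as they then stand; what a row does not reach is not made up. A row lasts 1/12 s, in which the tool goes at most 41.7 mm and 7.16 degrees, less where a joint would pass 70% of its speed; a pose out of reach is approached as far as the arm can. A call is refused whole if a number of a shift passes 4.17 or a number of a turn 0.125, either way. A call with a gripper value outside its range is refused whole. The fingers move at their own pace and stop on an object; "force" is the grip in N (left out, the last holds). Time passes only in rows, so rows that do not move let the fingers close. It gives the time, the measured TCP pose, the force, the opening and the grip force at its end, in the units of the state.
- observe(): the state, without advancing time (a new reading comes with each control period).
- cams.get_image(name): name is "scene" or "side" or "wrist"; returns (picture, depth): 480x640x3 uint8, red, green, blue; 480x640 float32, m along the optical axis (not along the pixel's ray), 0 where there is no reading.
- cams.calibration(name): a dict with "vertical_fov" (degrees; the focal length in pixels is half the picture's height over the tangent of half this angle, whatever the lens; pixels are square), "cx", "cy" (the principal point, pixels), "view" (4x4, takes a point from world to camera coordinates); the wrist camera has in their place "tool_from_camera" (4x4, takes a point from camera to tool coordinates, whose origin is the TCP and whose axes are the flange's). Camera axes: x right, y up, looking along -z (the intrinsics and any distortion apply to the point x, -y, -z); pixel columns grow to the right and rows downward; lengths in m; the calibration is good to about 2 mm. A picture is of the moment at which its call begins: read the wrist's pose just before it. calibration takes no time and is no camera call.
- ticket.close_job(): hands the job in; it is judged then, once.
Trained networks look in the newest picture that a camera, given by its name, has taken for a name from the list of things; names that differ only in an ending like _2 or _b are one class to them, and where a whole thing is asked for, a point or a joint stands for the part that bears it (a point fixed in the world has none). Each returns a list of dicts, best first, with "p" (0 to 1); they miss things now and then, are a little off and sometimes report something else, mostly with a low value. They report only what shows in the picture. A call takes as long as a camera call. They do not tell look-alikes from the thing itself.
- cams.spot_in(camera, query): "box" ([centre column, centre row, width, height] as shares, 0 to 1, of the picture: columns of its width, rows of its height, round what is visible of it).
- cams.outline_of(camera, query): "mask" (480x640 bool, what is visible of it) and "box" ([centre column, centre row, width, height] as shares, 0 to 1, of the picture: columns of its width, rows of its height, round what is visible of it).
- cams.mark_of(camera, query): "location" ([column, row] as shares, 0 to 1, of the picture: columns of its width, rows of its height: a listed point, or the origin of a listed thing).
The state is a dict: "time_s": time; "q": joint angles; "qvel": joint speeds; "joint_efforts": joint torques, N m; "position": TCP position; "tool_rot": TCP orientation; "ft_force": force on the tool from outside, world axes, zero at the start; "wrist_torque": the same for the moment, N m; "grip_width": finger opening in m; "gripper_force": force on a finger pad.
Only numpy, scipy, OpenCV 4.12 (cv2) and the standard library are available. Lean on these libraries where they do the work, as an engineer would, in place of code of your own. Each camera call takes 0.05 s, during which the arm holds its last target. There are 200 camera calls.

## Working session

There is one attempt and no reset: what is moved stays moved. The work goes in short steps, Python scripts to look and compute and a tool call to move; the robot and the scene stay as the last step left them, time stands still between calls to the robot, and variables do not carry over. Pictures are saved under pics/ and viewed, at most 10 in all, crops included, and the job is handed in when it is done.

Besides the shell and the picture viewer there is one more tool, called after ">>>" as a command line: name --argument value ..., lists and objects as JSON in quotes. move_arm: Moves the arm, as the interface text tells. Its arguments: {"type":"object","properties":{"jaw":{"type":"array","items":{"type":"number"}},"dp":{"type":"array","items":{"type":"array","items":{"type":"number"}}},"turn":{"type":"array","items":{"type":"array","items":{"type":"number"}}},"force":{"type":"number"}},"required":["jaw","dp","turn"]}

```bash
mkdir -p pics
cat > h.py <<'E'
import numpy as np, cv2
from rig import observe, cams, ticket
def world(name, img=None):
    """pixel-> world point map (480x640x3), picture, depth"""
    s=observe(); im,d=cams.get_image(name); c=cams.calibration(name)
    f=240/np.tan(np.radians(c["vertical_fov"])/2)
    v,u=np.mgrid[0:480,0:640].astype(float)
    uv=np.stack([u.ravel(),v.ravel()],1)
    K=np.array([[f,0,c["cx"]],[0,f,c["cy"]],[0,0,1]])
    dist=c.get("distortion",None)
    n=cv2.undistortPoints(uv[:,None],K,None if dist is None else np.array(dist,float))[:,0]
    z=d.ravel(); P=np.stack([n[:,0]*z,-n[:,1]*z,-z,np.ones_like(z)],0)
    if "view" in c: M=np.linalg.inv(np.array(c["view"]))
    else:
        T=np.eye(4);T[:3,:3]=np.array(s["tool_rot"]).reshape(3,3);T[:3,3]=s["position"]; M=T@np.array(c["tool_from_camera"])
    W=(M@P)[:3].T.reshape(480,640,3); W[d==0]=np.nan
    return W,im,d
def save(n,im): cv2.imwrite(n,im[:,:,::-1])
E
python3 - <<'E'
from h import *
for n in ["scene","side","wrist"]:
    W,im,d=world(n); save(f"pics/{n}0.png",im); np.save(f"W_{n}.npy",W); 
    c=cams.calibration(n); print(n,{k:v for k,v in c.items() if k not in("view","tool_from_camera")})
    for q in ["red_mid","green_mid","stand_top","bed_floor"]:
        for r in cams.mark_of(n,q):
            x,y=r["location"]; x*=640;y*=480
            print(n,q,round(r["p"],2),int(x),int(y),np.round(W[min(int(y),479),min(int(x),639)],3))
E
```

```text
scene {'vertical_fov': 47.77269300777931, 'cx': 315.4915627517006, 'cy': 234.04341584539029}
scene red_mid 0.82 392 369 [0.565 0.415 0.069]
scene red_mid 0.8 368 233 [0.381 0.086 0.046]
scene red_mid 0.59 345 318 [0.558 0.27  0.048]
scene green_mid 0.91 377 292 [0.468 0.241 0.043]
scene bed_floor 0.94 258 186 [ 0.504 -0.199  0.05 ]
side {'vertical_fov': 54.146892418946734, 'cx': 318.85990554401985, 'cy': 237.96289552768633}
side red_mid 0.94 378 265 [0.368 0.119 0.066]
side red_mid 0.69 216 408 [0.528 0.417 0.058]
side red_mid 0.6 248 328 [0.534 0.284 0.056]
side green_mid 0.73 311 322 [0.449 0.255 0.055]
side stand_top 0.57 284 245 [0.549 0.045 0.03 ]
side bed_floor 0.59 346 184 [ 0.472 -0.2    0.035]
wrist {'vertical_fov': 69.63693083226144, 'cx': 321.6076094825107, 'cy': 244.31097099241867}
```

View pics/scene0.png

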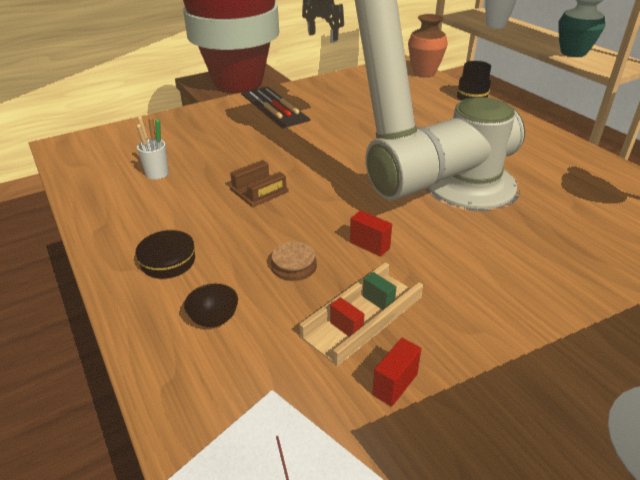

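View pics/side0.png

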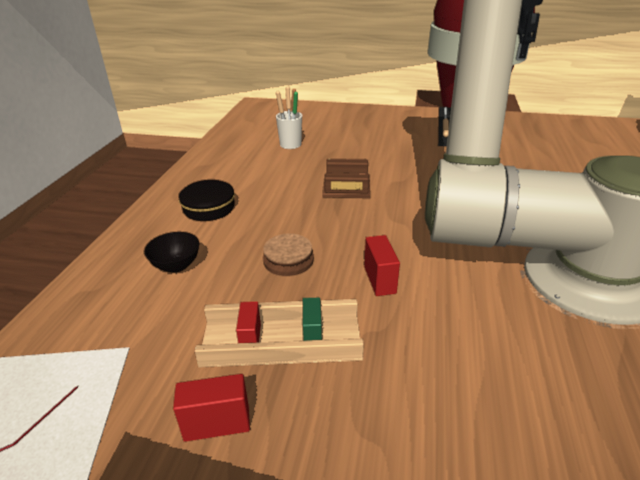

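Scene view, red candidates: the stone in the rack at (346,317), the loose block at (371,233) and the large block at (397,371). The side view shows them at (248,322), (381,265) and (212,406). The one in the rack is the smallest and fits the description. The stand is at (293,260) and the bed at (259,184). The dark lidded disc at (166,254) is only a look-alike for the stand.

Run:
```python
from h import *
def fit(P,name):
    r=cv2.minAreaRect(P[:,:2].astype(np.float32)*1000); print(name,len(P),np.round(r[0],1),np.round(r[1],1),round(r[2],1),"z",np.round(np.percentile(P[:,2],[5,50,95]),4))
ims={}
acc={}
for n in ["scene","side"]:
    W=np.load(f"W_{n}.npy"); im=cv2.imread(f"pics/{n}0.png")[:,:,::-1].astype(int); ims[n]=im
    R,G,B=im[...,0],im[...,1],im[...,2]; X,Y,Z=W[...,0],W[...,1],W[...,2]
    red=(R>90)&(G<0.35*R)&(B<0.35*R); grn=(G>R*1.2)&(G>40)
    def near(x,y,r): return np.hypot(X-x,Y-y)<r
    m={"red":red&near(.545,.28,.06)&(Z>.052),"redmed":red&near(.37,.11,.07)&(Z>.05),"redbig":red&near(.55,.42,.1)&(Z>.06),
     "grn":grn&near(.455,.25,.06)&(Z>.052),
     "stand":near(.549,.045,.09)&(Z>.025),
     "bed":near(.5,-.2,.1)&(Z>.046)&(Z<.056),"bedfloor":near(.5,-.2,.1)&(Z>.008)&(Z<.016),
     "rack":near(.5,.26,.17)&(Z>.036)&(Z<.045)&~red&~grn}
    for k,v in m.items():
        P=W[v]; acc.setdefault(k,[]).append(P)
        if len(P)>5: fit(P,n+" "+k)
for k,v in acc.items(): fit(np.concatenate(v),"both "+k)
a=cv2.resize(ims["scene"][250:400,290:440].astype(np.uint8),(400,400)); b=cv2.resize(ims["side"][280:380,190:370].astype(np.uint8),(400,400))
save("pics/crop.png",np.hstack([a,b]))
```

```text
scene red 351 [548.2 259.7] [27.9 60.5] 13.2 z [0.0531 0.0552 0.0573]
scene redmed 547 [369.4  79.8] [41.7 82. ] 19.1 z [0.0536 0.0678 0.0701]
scene redbig 1075 [544.7 403.1] [83.6 39.4] 21.4 z [0.0643 0.0685 0.0704]
scene grn 307 [456.6 233.2] [28.  60.6] 11.4 z [0.053  0.0551 0.057 ]
scene stand 1005 [544.6  49.7] [90.7 89.3] 84.0 z [0.0265 0.0291 0.0313]
scene bed 516 [ 482.9 -247.8] [ 99.4 108.7] 9.0 z [0.0468 0.0506 0.0534]
scene bedfloor 270 [ 482.4 -244.3] [111.6 102. ] 7.2 z [0.0085 0.0113 0.0152]
scene rack 269 [491.4 299.4] [233.9 206.8] 12.2 z [0.0361 0.0386 0.0444]
side red 519 [543.7 260. ] [26. 60.] 13.4 z [0.054  0.0558 0.0574]
side redmed 810 [366.2  80. ] [38.  82.9] 21.8 z [0.0536 0.0689 0.0706]
side redbig 2037 [540.8 403.2] [81.9 38.9] 21.1 z [0.0627 0.0693 0.0708]
side grn 508 [453.4 232.9] [25.2 58.8] 13.5 z [0.0538 0.0559 0.0573]
side stand 1185 [542.6  49.8] [89.5 91.4] 46.6 z [0.0278 0.0298 0.0313]
side bed 548 [ 479.6 -247.6] [ 99.3 106.2] 8.1 z [0.0468 0.0509 0.0528]
side bedfloor 176 [ 478.9 -242.2] [108.8  95.1] 8.0 z [0.0086 0.0113 0.0154]
side rack 242 [485.8 293.8] [233.1 199.8] 16.0 z [0.036  0.0365 0.0428]
both red 870 [546.4 259.9] [30.7 61.5] 14.2 z [0.0535 0.0557 0.0574]
both redmed 1357 [368.3  80.1] [42.4 84.1] 21.6 z [0.0536 0.0685 0.0705]
both redbig 3112 [543.1 403.2] [86.3 40.7] 21.1 z [0.0631 0.0691 0.0708]
both grn 815 [455.7 232.7] [29.6 60.5] 12.7 z [0.0533 0.0557 0.0572]
both stand 2190 [542.9  49.6] [91.9 91.8] 80.1 z [0.0269 0.0295 0.0313]
both bed 1064 [ 481.6 -248. ] [102.2 108.7] 9.0 z [0.0468 0.0508 0.053 ]
both bedfloor 446 [ 481.7 -244.4] [113.2 102. ] 7.2 z [0.0085 0.0113 0.0152]
both rack 511 [489.4 299.9] [242.8 202.4] 14.1 z [0.0361 0.037  0.0441]
```

View pics/crop.png

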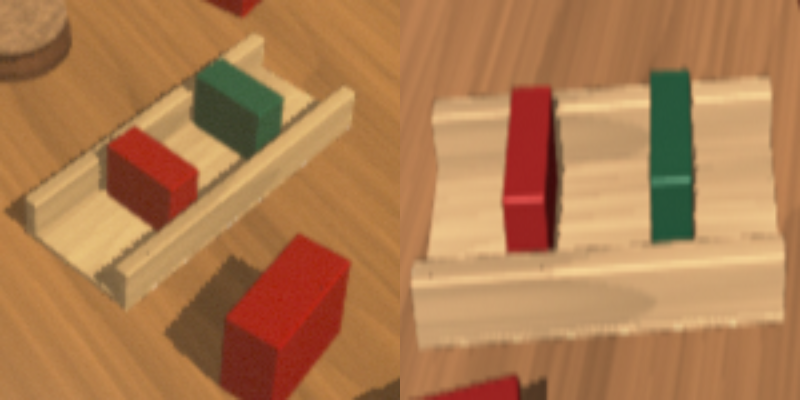

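The crop shows the red stone in the rack (left crop at (150,175)), 28×60 mm, top at z≈0.056. The two other red blocks measure 40×82×70 mm, so I'm taking the one in the rack.

```bash
cat >> h.py <<'E'
def to(x,y,z,yang):
    """shift (cm) and turn about tool z to target TCP with finger line at yang deg (mod 180), tool down"""
    s=observe(); R=np.array(s["tool_rot"]).reshape(3,3); p=np.array(s["position"])
    a=np.degrees(np.arctan2(R[1,1],R[0,1])); d=(yang-a+90)%180-90
    # tilt correction
    yy=np.radians(a+d); Y=np.array([np.cos(yy),np.sin(yy),0]); Z=np.array([0,0,-1.]); T=np.stack([np.cross(Y,Z),Y,Z],1)
    rv=cv2.Rodrigues(R.T@T)[0].ravel()
    print("t",round(s["time_s"],2),"pos",np.round(p,4),"yang",round(a,1),"q",np.round(s["q"],0),"F",np.round(s["ft_force"],1))
    print("world d cm",np.round((np.array([x,y,z])-p)*100,2)," dp in present axes",np.round(R.T@(np.array([x,y,z])-p)*100,2)," in final axes",np.round(T.T@(np.array([x,y,z])-p)*100,2)," turn rv",np.round(rv,3))
E
python3 - <<'E'
from h import *
print(np.round(observe()["tool_rot"],3)); to(.46,.235,.23,13.5); to(.546,.26,.2,13.5)
E
```

```text
[[ 0.976  0.22  -0.   ]
 [ 0.22  -0.976 -0.   ]
 [-0.     0.    -1.   ]]
t 0.75 pos [ 0.121  -0.5365  0.2313] yang -77.3 q [-90.  22.  74.  -0.  84. -12.] F [-0.   0.4  0.9]
world d cm [33.9  77.15 -0.13]  dp in present axes [ 50.04 -67.81   0.13]  in final axes [-67.11 -50.98   0.13]  turn rv [ 0.    -0.     1.557]
t 0.75 pos [ 0.121  -0.5365  0.2313] yang -77.3 q [-90.  22.  74.  -0.  84. -12.] F [-0.   0.4  0.9]
world d cm [42.5  79.65 -3.13]  dp in present axes [ 58.98 -68.35   3.13]  in final axes [-67.53 -59.92   3.13]  turn rv [ 0.    -0.     1.557]
```

>>> move_arm --jaw '[8.5, 8.5, 8.5, 8.5, 8.5, 8.5, 8.5, 8.5, 8.5, 8.5, 8.5, 8.5]' --dp '[[2.68, -3.1, 0], [2.68, -3.1, 0], [2.68, -3.1, 0], [2.68, -3.1, 0], [2.68, -3.1, 0], [2.68, -3.1, 0], [2.68, -3.1, 0], [2.68, -3.1, 0], [2.68, -3.1, 0], [2.68, -3.1, 0], [2.68, -3.1, 0], [2.68, -3.1, 0]]' --turn '[[0, 0, 0], [0, 0, 0], [0, 0, 0], [0, 0, 0], [0, 0, 0], [0, 0, 0], [0, 0, 0], [0, 0, 0], [0, 0, 0], [0, 0, 0], [0, 0, 0], [0, 0, 0]]'

```text
time_s: 1.75
position: [0.3533, -0.1009, 0.2317]
tool_rot: [[0.976, 0.22, 0.001], [0.22, -0.976, -0.001], [0.001, 0.001, -1.0]]
ft_force: [1.5, -0.9, 0.6]
grip_width: 0.085
gripper_force: 0.0
```

>>> move_arm --jaw '[8.5, 8.5, 8.5, 8.5, 8.5, 8.5, 8.5, 8.5, 8.5, 8.5]' --dp '[[2.68, -3.1, 0], [2.68, -3.1, 0], [2.68, -3.1, 0], [2.68, -3.1, 0], [2.68, -3.1, 0], [2.68, -3.1, 0], [2.68, -3.1, 0], [2.68, -3.1, 0], [2.68, -3.1, 0], [2.68, -3.1, 0]]' --turn '[[0, 0, 0], [0, 0, 0], [0, 0, 0], [0, 0, 0], [0, 0, 0], [0, 0, 0], [0, 0, 0], [0, 0, 0], [0, 0, 0], [0, 0, 0]]'

```text
time_s: 2.58
position: [0.5466, 0.2607, 0.2313]
tool_rot: [[0.975, 0.22, 0.0], [0.22, -0.975, -0.0], [0.0, 0.0, -1.0]]
ft_force: [0.7, -0.3, 0.5]
grip_width: 0.0852
gripper_force: 0.0
```

>>> move_arm --jaw '[7, 7, 7, 7, 7, 7, 7, 7, 7, 7, 7, 7]' --dp '[[0, 0, 0], [0, 0, 0], [0, 0, 0], [0, 0, 0], [0, 0, 0], [0, 0, 0], [0, 0, 0], [0, 0, 0], [0, 0, 0], [0, 0, 0], [0, 0, 0], [0, 0, 0]]' --turn '[[0, 0, -0.122], [0, 0, -0.122], [0, 0, -0.122], [0, 0, -0.122], [0, 0, -0.122], [0, 0, -0.122], [0, 0, -0.122], [0, 0, -0.122], [0, 0, -0.122], [0, 0, -0.122], [0, 0, -0.122], [0, 0, -0.122]]'

```text
time_s: 3.58
position: [0.5461, 0.2585, 0.2313]
tool_rot: [[-0.121, 0.993, -0.0], [0.993, 0.121, 0.0], [0.0, -0.0, -1.0]]
ft_force: [-1.1, 0.3, -0.9]
grip_width: 0.0698
gripper_force: 0.0
```

>>> move_arm --jaw '[7, 7, 7]' --dp '[[0, 0, 0], [0, 0, 0], [0, 0, 0]]' --turn '[[0, 0, -0.12], [0, 0, 0], [0, 0, 0]]'

```text
time_s: 3.83
position: [0.5461, 0.2585, 0.2313]
tool_rot: [[-0.229, 0.973, -0.0], [0.973, 0.229, 0.0], [0.0, -0.0, -1.0]]
ft_force: [-0.4, -0.1, 0.5]
grip_width: 0.0704
gripper_force: 0.0
```

```bash
cat >> h.py <<'E'
def rect(P,name):
    r=cv2.minAreaRect(P[:,:2].astype(np.float32)*1000); print(name,len(P),np.round(r[0],1),np.round(r[1],1),round(r[2],1),"z",np.round(np.percentile(P[:,2],[5,50,95]),4))
E
python3 - <<'E'
from h import *
to(.546,.26,.02,13.5)
W,im,d=world("wrist"); save("pics/w1.png",im); im=im.astype(int)
R,G,B=im[...,0],im[...,1],im[...,2]
red=(R>80)&(G<0.35*R)&(B<0.35*R)&(W[...,2]>.05)&(np.hypot(W[...,0]-.546,W[...,1]-.26)<.07)
grn=(G>R*1.2)&(W[...,2]>.05)&(np.hypot(W[...,0]-.455,W[...,1]-.233)<.07)
if red.sum()>9: rect(W[red],"red")
if grn.sum()>9: rect(W[grn],"grn")
E
```

```text
t 3.83 pos [0.5461 0.2585 0.2313] yang 13.3 q [14. 27. 65.  0. 87.  1.] F [-0.4 -0.1  0.5]
world d cm [-1.000e-02  1.500e-01 -2.113e+01]  dp in present axes [ 0.15  0.03 21.13]  in final axes [1.500e-01 2.000e-02 2.113e+01]  turn rv [-0.    -0.    -0.004]
red 1499 [545.5 258.8] [24.1 57.4] 13.4 z [0.0545 0.0558 0.057 ]
grn 1722 [478.1 236.9] [72.3 58.3] 13.3 z [0.0543 0.0558 0.0571]
```

View pics/w1.png

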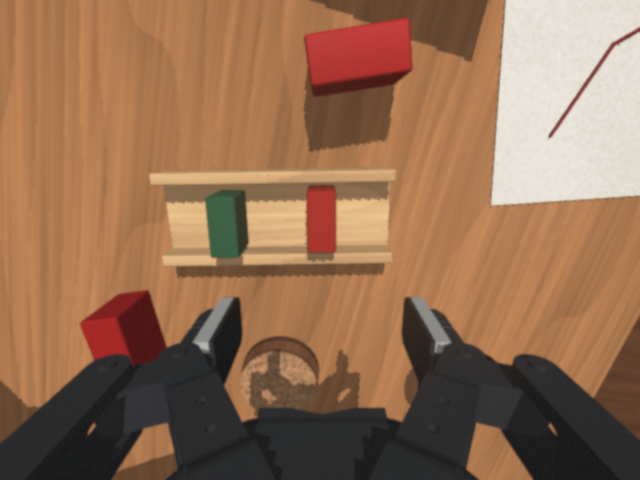

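The wrist view shows the red stone at (321,219), square between the fingers, with green at (226,224) well clear. Going down.

>>> move_arm --jaw '[7, 7, 7, 7, 7, 7, 7, 7, 7, 7]' --dp '[[0, 0, 3.5], [0, 0, 3.5], [0, 0, 3.5], [0, 0, 3], [0, 0, 2.5], [0, 0, 2], [0, 0, 1.5], [0, 0, 1.2], [0, 0, 0.6], [0, 0, 0]]' --turn '[[0, 0, 0], [0, 0, 0], [0, 0, 0], [0, 0, 0], [0, 0, 0], [0, 0, 0], [0, 0, 0], [0, 0, 0], [0, 0, 0], [0, 0, 0]]'

```text
time_s: 4.72
position: [0.5456, 0.2583, 0.0172]
tool_rot: [[-0.231, 0.973, -0.002], [0.973, 0.231, -0.001], [-0.0, -0.002, -1.0]]
ft_force: [0.2, -0.0, 0.2]
grip_width: 0.0699
gripper_force: 0.0
```

>>> move_arm --jaw '[2, 2, 2, 2, 2, 2, 2, 2, 2, 2]' --dp '[[0, 0, 0], [0, 0, 0], [0, 0, 0], [0, 0, 0], [0, 0, 0], [0, 0, 0], [0, 0, 0], [0, 0, 0], [0, 0, 0], [0, 0, 0]]' --turn '[[0, 0, 0], [0, 0, 0], [0, 0, 0], [0, 0, 0], [0, 0, 0], [0, 0, 0], [0, 0, 0], [0, 0, 0], [0, 0, 0], [0, 0, 0]]' --force 40

```text
time_s: 5.55
position: [0.5465, 0.2586, 0.0193]
tool_rot: [[-0.233, 0.973, 0.002], [0.973, 0.233, 0.0], [0.0, 0.002, -1.0]]
ft_force: [-0.9, -0.5, 5.5]
grip_width: 0.0276
gripper_force: 40.8
```

>>> move_arm --jaw '[2, 2, 2, 2, 2, 2, 2]' --dp '[[0, 0, -1], [0, 0, -2], [0, 0, -3], [0, 0, -3], [0, 0, -3], [0, 0, -2], [0, 0, 0]]' --turn '[[0, 0, 0], [0, 0, 0], [0, 0, 0], [0, 0, 0], [0, 0, 0], [0, 0, 0], [0, 0, 0]]'

```text
time_s: 6.13
position: [0.5476, 0.2589, 0.1633]
tool_rot: [[-0.233, 0.972, 0.008], [0.972, 0.233, 0.002], [0.0, 0.008, -1.0]]
ft_force: [0.5, 0.3, -2.2]
grip_width: 0.0274
gripper_force: 40.0
```

Run:
```python
from h import *
to(.543,.05,.075,-81.5); print(observe()["grip_width"])
```

```text
t 6.13 pos [0.5476 0.2589 0.1633] yang 13.5 q [14. 30. 72.  0. 78.  1.] F [ 0.5  0.3 -2.2]
world d cm [ -0.46 -20.89  -8.83]  dp in present axes [-20.21  -5.38   8.78]  in final axes [  3.54 -20.6    8.83]  turn rv [ 0.007  0.006 -1.484]
0.027430917388908925
```

>>> move_arm --jaw '[2, 2, 2, 2, 2, 2, 2, 2]' --dp '[[-2, -0.5, 0], [-3.4, -0.9, 0], [-3.4, -0.9, 0], [-3.4, -0.9, 0], [-3.4, -0.9, 0], [-2.7, -0.8, 0], [-1.9, -0.5, 0], [0, 0, 0]]' --turn '[[0, 0, 0], [0, 0, 0], [0, 0, 0], [0, 0, 0], [0, 0, 0], [0, 0, 0], [0, 0, 0], [0.007, 0.006, 0]]'

```text
time_s: 6.8
position: [0.5399, 0.0463, 0.1573]
tool_rot: [[-0.229, 0.973, -0.011], [0.973, 0.229, 0.004], [0.006, -0.009, -1.0]]
ft_force: [0.6, 0.0, -2.5]
grip_width: 0.0272
gripper_force: 40.0
```

>>> move_arm --jaw '[2, 2, 2, 2, 2, 2, 2, 2, 2, 2, 2, 2]' --dp '[[0, 0, 0], [0, 0, 0], [0, 0, 0], [0, 0, 0], [0, 0, 0], [0, 0, 0], [0, 0, 0], [0, 0, 0], [0, 0, 0], [0, 0, 0], [0, 0, 0], [0, 0, 0]]' --turn '[[0, 0, -0.123], [0, 0, -0.123], [0, 0, -0.123], [0, 0, -0.123], [0, 0, -0.123], [0, 0, -0.123], [0, 0, -0.123], [0, 0, -0.123], [0, 0, -0.123], [0, 0, -0.123], [0, 0, -0.123], [0, 0, -0.123]]'

```text
time_s: 7.8
position: [0.5401, 0.0502, 0.1574]
tool_rot: [[-0.989, -0.146, -0.01], [-0.146, 0.989, 0.005], [0.01, 0.006, -1.0]]
ft_force: [0.2, 0.3, -2.1]
grip_width: 0.0276
gripper_force: 39.9
```

>>> move_arm --jaw '[2, 2]' --dp '[[0, 0, 0], [0, 0, 0]]' --turn '[[0, 0, 0], [0, 0, 0]]'

```text
time_s: 7.97
position: [0.5403, 0.0499, 0.1577]
tool_rot: [[-0.991, -0.136, -0.01], [-0.136, 0.991, 0.005], [0.009, 0.006, -1.0]]
ft_force: [-0.4, -0.0, -2.0]
grip_width: 0.0279
gripper_force: 39.9
```

Run:
```python
from h import *
to(.543,.05,.045,98.5); print(observe()["grip_width"])
W,im,d=world("side"); save("pics/s2.png",im); im=im.astype(int)
R,G,B=im[...,0],im[...,1],im[...,2]
X,Y,Z=W[...,0],W[...,1],W[...,2]
red=(R>80)&(G<0.35*R)&(B<0.35*R)&(np.hypot(X-.543,Y-.05)<.08)&(Z>.06)
print("red",np.round(np.nanpercentile(W[red],[1,50,99],axis=0),3)); rect(W[red],"red")
st=(np.hypot(X-.543,Y-.05)<.08)&(Z>.025)&(Z<.04); rect(W[st],"stand")
```

```text
t 7.97 pos [0.5403 0.0499 0.1577] yang 97.8 q [  -7.   25.   82.    0.   73. -105.] F [-0.4 -0.  -2. ]
world d cm [ 2.700e-01  1.000e-02 -1.127e+01]  dp in present axes [-0.37 -0.1  11.26]  in final axes [-0.27 -0.03 11.27]  turn rv [ 0.006 -0.009 -0.011]
0.02792841721474388
red [[0.51  0.041 0.145]
 [0.525 0.062 0.172]
 [0.566 0.069 0.195]]
red 661 [536.5  71.5] [58.7 59.9] 8.7 z [0.1472 0.1718 0.1945]
stand 1182 [542.   49.4] [89.1 92. ] 17.3 z [0.0276 0.0298 0.0313]
```

View pics/s2.png

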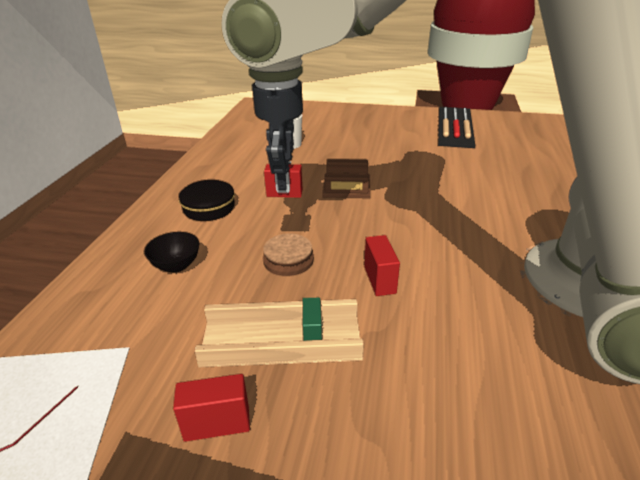

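The side view shows the stone held upright at (283,181), above the stand at (288,252). The rack holds only the green stone, unmoved. Lowering.

>>> move_arm --jaw '[2, 2, 2, 2, 2, 2, 2, 2, 2, 2]' --dp '[[-0.27, 0, 1.5], [0, 0, 2.5], [0, 0, 2.5], [0, 0, 2], [0, 0, 1.2], [0, 0, 0.7], [0, 0, 0.4], [0, 0, 0.3], [0, 0, 0.2], [0, 0, 0.1]]' --turn '[[0.006, -0.009, -0.011], [0, 0, 0], [0, 0, 0], [0, 0, 0], [0, 0, 0], [0, 0, 0], [0, 0, 0], [0, 0, 0], [0, 0, 0], [0, 0, 0]]'

```text
time_s: 8.85
position: [0.5436, 0.0499, 0.0447]
tool_rot: [[-0.989, -0.15, 0.003], [-0.15, 0.989, -0.001], [-0.002, -0.001, -1.0]]
ft_force: [0.5, 0.7, -2.5]
grip_width: 0.0276
gripper_force: 39.9
```

>>> move_arm --jaw '[2, 2]' --dp '[[0, 0, 0], [0, 0, 0]]' --turn '[[0, 0, 0], [0, 0, 0]]'

```text
time_s: 9.02
position: [0.5436, 0.0499, 0.0448]
tool_rot: [[-0.989, -0.15, 0.002], [-0.15, 0.989, -0.0], [-0.002, -0.001, -1.0]]
ft_force: [-0.5, 0.7, -2.0]
grip_width: 0.028
gripper_force: 39.9
```

>>> move_arm --jaw '[2, 2, 2]' --dp '[[0, 0, 0.1], [0, 0, 0.1], [0, 0, 0]]' --turn '[[0, 0, 0], [0, 0, 0], [0, 0, 0]]'

```text
time_s: 9.27
position: [0.5436, 0.0498, 0.0432]
tool_rot: [[-0.989, -0.151, 0.003], [-0.151, 0.989, -0.001], [-0.003, -0.001, -1.0]]
ft_force: [-1.6, 0.6, 5.1]
grip_width: 0.0274
gripper_force: 40.9
```

Contact, so I'm opening, waiting and then lifting.

>>> move_arm --jaw '[3.2, 3.8, 4.5, 5.5, 6, 6, 6, 6]' --dp '[[0, 0, 0], [0, 0, 0], [0, 0, 0], [0, 0, 0], [0, 0, 0], [0, 0, 0], [0, 0, 0], [0, 0, 0]]' --turn '[[0, 0, 0], [0, 0, 0], [0, 0, 0], [0, 0, 0], [0, 0, 0], [0, 0, 0], [0, 0, 0], [0, 0, 0]]'

```text
time_s: 9.93
position: [0.5433, 0.0499, 0.0423]
tool_rot: [[-0.989, -0.151, 0.002], [-0.151, 0.989, -0.0], [-0.001, -0.001, -1.0]]
ft_force: [0.0, 0.3, -0.3]
grip_width: 0.0602
gripper_force: 0.0
```

>>> move_arm --jaw '[6, 6, 6, 6, 8, 8.5, 8.5, 8.5]' --dp '[[0, 0, -1], [0, 0, -2], [0, 0, -3], [0, 0, -3], [0, 0, -3.5], [0, 0, -2], [0, 0, -1], [0, 0, 0]]' --turn '[[0, 0, 0], [0, 0, 0], [0, 0, 0], [0, 0, 0], [0, 0, 0], [0, 0, 0], [0, 0, 0], [0, 0, 0]]'

```text
time_s: 10.6
position: [0.5439, 0.0499, 0.2006]
tool_rot: [[-0.989, -0.151, 0.007], [-0.151, 0.989, -0.001], [-0.007, -0.002, -1.0]]
ft_force: [-1.0, -0.2, -0.1]
grip_width: 0.0852
gripper_force: 0.0
```

>>> move_arm --jaw '[8.5, 8.5, 8.5, 8.5, 8.5, 8.5, 8.5, 8.5, 8.5, 8.5, 8.5, 8.5]' --dp '[[0, 0, 0], [0, 0, 0], [0, 0, 0], [0, 0, 0], [0, 0, 0], [0, 0, 0], [0, 0, 0], [0, 0, 0], [0, 0, 0], [0, 0, 0], [0, 0, 0], [0, 0, 0]]' --turn '[[0, 0, 0.123], [0, 0, 0.123], [0, 0, 0.123], [0, 0, 0.123], [0, 0, 0.123], [0, 0, 0.123], [0, 0, 0.123], [0, 0, 0.123], [0, 0, 0.123], [0, 0, 0.123], [0, 0, 0.123], [0, 0, 0.123]]'

```text
time_s: 11.6
position: [0.5426, 0.05, 0.1966]
tool_rot: [[-0.238, 0.971, -0.0], [0.971, 0.238, -0.0], [-0.0, -0.0, -1.0]]
ft_force: [-0.3, -0.3, -0.6]
grip_width: 0.0852
gripper_force: 0.0
```

>>> move_arm --jaw '[8.5, 8.5, 8.5]' --dp '[[0, 0, 0], [0, 0, 0], [0, 0, 0]]' --turn '[[0, 0, 0.095], [0, 0, 0], [0, 0, 0]]'

```text
time_s: 11.85
position: [0.5428, 0.05, 0.1968]
tool_rot: [[-0.153, 0.988, 0.0], [0.988, 0.153, -0.0], [-0.0, 0.0, -1.0]]
ft_force: [0.3, 0.2, 0.1]
grip_width: 0.0854
gripper_force: 0.0
```

Run:
```python
from h import *
W,im,d=world("wrist"); save("pics/w2.png",im); im=im.astype(int)
R,G,B=im[...,0],im[...,1],im[...,2]
X,Y,Z=W[...,0],W[...,1],W[...,2]
red=(R>60)&(G<0.4*R)&(B<0.4*R)&(np.hypot(X-.543,Y-.05)<.08)&(Z>.065)
rect(W[red&(Z>.075)],"red"); print(np.round(np.percentile(W[red],[2,50,98],axis=0),3))
to(.543,.05,.037,8.5)
```

```text
red 2512 [544.4  50.3] [57.8 27.1] 8.7 z [0.0783 0.0797 0.0808]
[[0.517 0.036 0.067]
 [0.544 0.052 0.08 ]
 [0.572 0.066 0.081]]
t 11.9 pos [0.5429 0.0499 0.1969] yang 8.8 q [ -7.  23.  79.  -0.  79. -16.] F [-0.5 -0.7  0.3]
world d cm [ 1.000e-02  1.000e-02 -1.599e+01]  dp in present axes [1.000e-02 0.000e+00 1.599e+01]  in final axes [0.000e+00 1.000e-02 1.599e+01]  turn rv [0.001 0.    0.006]
```

View pics/w2.png

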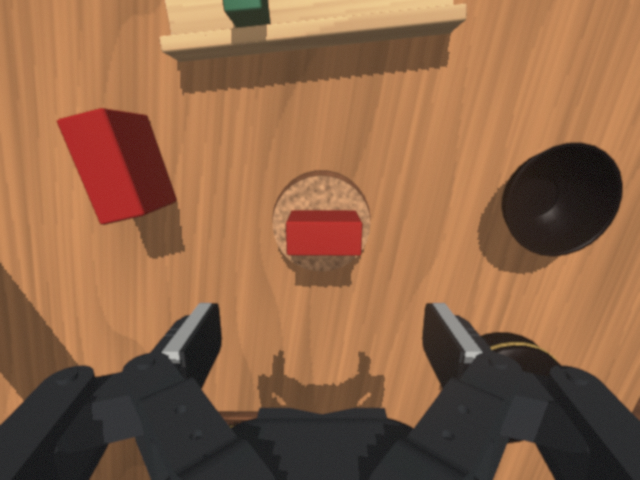

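The wrist view shows the stone standing upright on the cork at (324,235), within 2 mm of the middle and with its ends towards the fingers. I'm taking it by the ends.

>>> move_arm --jaw '[8.5, 8.5, 8.5, 8.5, 8.5, 8.5, 8.5, 8.5, 8.5]' --dp '[[0, 0.15, 3], [0, 0, 3], [0, 0, 2.5], [0, 0, 2.5], [0, 0, 2], [0, 0, 1.5], [0, 0, 1], [0, 0, 0.4], [0, 0, 0]]' --turn '[[0, 0, 0], [0, 0, 0], [0, 0, 0], [0, 0, 0], [0, 0, 0], [0, 0, 0], [0, 0, 0], [0, 0, 0], [0, 0, 0]]'

```text
time_s: 12.65
position: [0.5447, 0.0501, 0.0378]
tool_rot: [[-0.151, 0.988, 0.001], [0.988, 0.151, -0.0], [-0.0, 0.001, -1.0]]
ft_force: [0.2, -0.3, -1.0]
grip_width: 0.0851
gripper_force: 0.0
```

>>> move_arm --jaw '[7.5, 6.8, 6.3, 5.8, 5.4, 5.2, 5.2, 5.2, 5.2]' --dp '[[0, 0, 0], [0, 0, 0], [0, 0, 0], [0, 0, 0], [0, 0, 0], [0, 0, 0], [0, 0, 0], [0, 0, 0], [0, 0, 0]]' --turn '[[0, 0, 0], [0, 0, 0], [0, 0, 0], [0, 0, 0], [0, 0, 0], [0, 0, 0], [0, 0, 0], [0, 0, 0], [0, 0, 0]]' --force 40

```text
time_s: 13.4
position: [0.5452, 0.05, 0.0393]
tool_rot: [[-0.151, 0.989, 0.003], [0.989, 0.151, -0.001], [-0.001, 0.003, -1.0]]
ft_force: [-0.9, -0.8, 6.3]
grip_width: 0.0596
gripper_force: 43.7
```

>>> move_arm --jaw '[5.2, 5.2, 5.2, 5.2, 5.2, 5.2, 5.2]' --dp '[[0, 0, -1], [0, 0, -2], [0, 0, -3], [0, 0, -3], [0, 0, -3], [0, 0, -2], [0, 0, 0]]' --turn '[[0, 0, 0], [0, 0, 0], [0, 0, 0], [0, 0, 0], [0, 0, 0], [0, 0, 0], [0, 0, 0]]'

```text
time_s: 13.98
position: [0.5461, 0.0501, 0.183]
tool_rot: [[-0.151, 0.989, 0.01], [0.989, 0.151, -0.001], [-0.003, 0.009, -1.0]]
ft_force: [1.0, -0.9, -2.1]
grip_width: 0.0597
gripper_force: 44.3
```

Run:
```python
from h import *
to(.481,-.248,.2,8.7); print(observe()["grip_width"])
```

```text
t 13.98 pos [0.5461 0.0501 0.183 ] yang 8.7 q [ -7.  24.  80.  -0.  76. -16.] F [ 1.  -0.9 -2.1]
world d cm [ -6.51 -29.81   1.7 ]  dp in present axes [-28.49 -10.91  -1.72]  in final axes [-28.48 -10.94  -1.7 ]  turn rv [ 0.009  0.003 -0.001]
0.059688479034533705
```

>>> move_arm --jaw '[5.2, 5.2, 5.2, 5.2, 5.2, 5.2, 5.2, 5.2, 5.2, 5.2, 5.2, 5.2]' --dp '[[-1.9, -0.7, 0], [-3, -1.15, 0], [-3, -1.15, 0], [-3, -1.15, 0], [-3, -1.15, 0], [-3, -1.15, 0], [-3, -1.15, 0], [-3, -1.15, 0], [-2.6, -1, 0], [-1.8, -0.7, 0], [-1.2, -0.45, 0], [0, 0, 0]]' --turn '[[0, 0, 0], [0, 0, 0], [0, 0, 0], [0, 0, 0], [0, 0, 0], [0, 0, 0], [0, 0, 0], [0, 0, 0], [0, 0, 0], [0, 0, 0], [0, 0, 0], [0, 0, 0]]'

```text
time_s: 14.98
position: [0.4789, -0.2498, 0.1773]
tool_rot: [[-0.148, 0.989, 0.0], [0.989, 0.148, 0.0], [0.0, 0.0, -1.0]]
ft_force: [-0.6, -0.5, -2.0]
grip_width: 0.0594
gripper_force: 44.2
```

>>> move_arm --jaw '[5.2, 5.2]' --dp '[[0, 0, 0], [0, 0, 0]]' --turn '[[0, 0, 0], [0, 0, 0]]'

```text
time_s: 15.15
position: [0.4798, -0.2469, 0.1779]
tool_rot: [[-0.151, 0.988, 0.001], [0.988, 0.151, 0.001], [0.0, 0.001, -1.0]]
ft_force: [-0.2, -0.3, -2.3]
grip_width: 0.0592
gripper_force: 44.2
```

Run:
```python
from h import *
for n in ["wrist","scene"]:
    W,im,d=world(n); save(f"pics/{n}3.png",im); im=im.astype(int)
    R,G,B=im[...,0],im[...,1],im[...,2]
    X,Y,Z=W[...,0],W[...,1],W[...,2]
    nr=np.hypot(X-.481,Y+.248)<.1
    print(n,"cheek z", (nr&(Z>.047)&(Z<.056)).sum())
    P=W[nr&(Z>.047)&(Z<.056)]
    rect(P,"cheeks all")
    a=np.radians(8.7); q=(P[:,:2]-[.481,-.248])@np.array([[np.cos(a),-np.sin(a)],[np.sin(a),np.cos(a)]])
    for s in (1,-1):
        k=s*q[:,1]>0.02
        if k.sum()>20: rect(P[k],f"cheek {s}"); print(np.round(np.percentile(q[k],[1,99],axis=0)*1000,1))
    red=(R>60)&(G<0.4*R)&(B<0.4*R)&(np.hypot(X-.481,Y+.248)<.08)&(Z>.13)
    if red.sum()>9: rect(W[red],"red")
to(.481,-.248,.022,8.7); print(observe()["grip_width"])
```

```text
wrist cheek z 5310
cheeks all 5310 [ 478.4 -239.6] [100.   81.3] 8.3 z [0.0487 0.0515 0.0528]
cheek 1 4467 [ 474.6 -213.4] [100.   28.1] 8.2 z [0.0493 0.0516 0.0528]
[[-49.3  21.6]
 [ 47.3  48.9]]
cheek -1 843 [ 484.  -276.9] [99.3  5.6] 8.5 z [0.0477 0.0506 0.0523]
[[-49.8 -31.6]
 [ 46.3 -26.4]]
red 19202 [ 479.5 -246.6] [60.3 28.6] 8.9 z [0.1799 0.2178 0.2191]
scene cheek z 520
cheeks all 520 [ 482.6 -248.7] [100.3 109.5] 8.0 z [0.0477 0.0506 0.0532]
cheek 1 276 [ 477.1 -210.5] [100.5  31.8] 9.4 z [0.048  0.0507 0.0533]
[[-46.6  23.1]
 [ 51.2  53. ]]
cheek -1 242 [ 487.  -285.9] [98.8 33.4] 9.4 z [0.0476 0.0506 0.0532]
[[-45.  -54. ]
 [ 49.3 -22.2]]
red 538 [ 468.5 -245.1] [88.4 33.6] 12.3 z [0.1742 0.2013 0.2187]
t 15.25 pos [ 0.4799 -0.2468  0.1782] yang 8.7 q [-40.  23.  81.   0.  75. -49.] F [ 0.4 -0.  -3. ]
world d cm [  0.11  -0.12 -15.62]  dp in present axes [-0.13  0.06 15.62]  in final axes [-0.13  0.09 15.62]  turn rv [0.001 0.    0.001]
0.05929266782898113
```

View pics/wrist3.png

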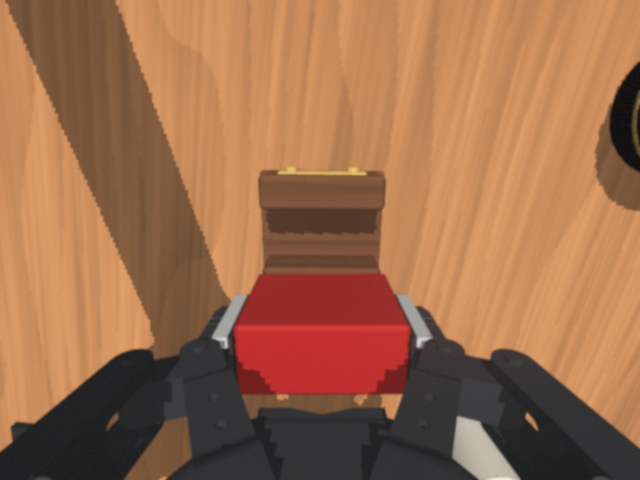

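The wrist view shows the held stone centred above the bed. The near cheek is at (322,188), the channel runs across the picture, and its inner edges are 48 mm apart as expected. The channel's middle is about 3.5 mm beyond the TCP, so I'm correcting that and lowering.

>>> move_arm --jaw '[5.2, 5.2, 5.2, 5.2, 5.2, 5.2, 5.2, 5.2, 5.2, 5.2, 5.2, 5.2]' --dp '[[-0.33, 0, 1.5], [0, 0, 2.5], [0, 0, 2.5], [0, 0, 2.2], [0, 0, 2], [0, 0, 1.5], [0, 0, 1.2], [0, 0, 0.8], [0, 0, 0.5], [0, 0, 0.4], [0, 0, 0.2], [0, 0, 0]]' --turn '[[0, 0, 0], [0, 0, 0], [0, 0, 0], [0, 0, 0], [0, 0, 0], [0, 0, 0], [0, 0, 0], [0, 0, 0], [0, 0, 0], [0, 0, 0], [0, 0, 0], [0, 0, 0]]'

```text
time_s: 16.25
position: [0.4806, -0.2513, 0.0255]
tool_rot: [[-0.151, 0.989, 0.002], [0.989, 0.151, -0.001], [-0.001, 0.002, -1.0]]
ft_force: [-0.6, -0.5, -2.2]
grip_width: 0.0596
gripper_force: 44.2
```

>>> move_arm --jaw '[5.2, 5.2, 5.2]' --dp '[[0, 0, 0.1], [0, 0, 0.1], [0, 0, 0]]' --turn '[[0, 0, 0], [0, 0, 0], [0, 0, 0]]'

```text
time_s: 16.5
position: [0.4805, -0.2514, 0.0235]
tool_rot: [[-0.15, 0.989, 0.002], [0.989, 0.15, -0.001], [-0.001, 0.002, -1.0]]
ft_force: [-0.6, -0.1, -2.5]
grip_width: 0.0595
gripper_force: 44.2
```

>>> move_arm --jaw '[5.2, 5.2, 5.2, 5.2]' --dp '[[0, 0, 0.1], [0, 0, 0.1], [0, 0, 0], [0, 0, 0]]' --turn '[[0, 0, 0], [0, 0, 0], [0, 0, 0], [0, 0, 0]]'

```text
time_s: 16.83
position: [0.4805, -0.2513, 0.0213]
tool_rot: [[-0.151, 0.989, 0.002], [0.989, 0.151, -0.0], [-0.001, 0.001, -1.0]]
ft_force: [0.2, 0.2, -2.4]
grip_width: 0.0593
gripper_force: 44.2
```

>>> move_arm --jaw '[5.2, 5.2, 5.2]' --dp '[[0, 0, 0.1], [0, 0, 0], [0, 0, 0]]' --turn '[[0, 0, 0], [0, 0, 0], [0, 0, 0]]'

```text
time_s: 17.08
position: [0.4805, -0.2514, 0.0212]
tool_rot: [[-0.151, 0.989, 0.002], [0.989, 0.151, -0.001], [-0.001, 0.002, -1.0]]
ft_force: [-2.9, 1.7, 7.8]
grip_width: 0.0598
gripper_force: 45.2
```

Contact with the floor. Releasing and lifting.

>>> move_arm --jaw '[6.2, 6.6, 7.2, 8, 8.5, 8.5, 8.5]' --dp '[[0, 0, 0], [0, 0, 0], [0, 0, 0], [0, 0, 0], [0, 0, 0], [0, 0, 0], [0, 0, 0]]' --turn '[[0, 0, 0], [0, 0, 0], [0, 0, 0], [0, 0, 0], [0, 0, 0], [0, 0, 0], [0, 0, 0]]'

```text
time_s: 17.67
position: [0.4805, -0.2514, 0.0203]
tool_rot: [[-0.15, 0.989, 0.002], [0.989, 0.15, -0.0], [-0.001, 0.001, -1.0]]
ft_force: [0.2, -0.1, -0.1]
grip_width: 0.0849
gripper_force: 0.0
```

>>> move_arm --jaw '[8.5, 8.5, 8.5, 8.5, 8.5, 8.5, 8.5, 8.5, 8.5]' --dp '[[0, 0, -1], [0, 0, -2], [0, 0, -3], [0, 0, -3], [0, 0, -3], [0, 0, -2.5], [0, 0, -1.5], [0, 0, 0], [0, 0, 0]]' --turn '[[0, 0, 0], [0, 0, 0], [0, 0, 0], [0, 0, 0], [0, 0, 0], [0, 0, 0], [0, 0, 0], [0, 0, 0], [0, 0, 0]]'

```text
time_s: 18.42
position: [0.4802, -0.2512, 0.181]
tool_rot: [[-0.15, 0.989, 0.003], [0.989, 0.15, -0.001], [-0.002, 0.003, -1.0]]
ft_force: [0.3, 0.5, -0.5]
grip_width: 0.0848
gripper_force: 0.0
```

Run:
```python
from h import *
W,im,d=world("wrist"); save("pics/w4.png",im); im=im.astype(int)
R,G,B=im[...,0],im[...,1],im[...,2]
X,Y,Z=W[...,0],W[...,1],W[...,2]
red=(R>60)&(G<0.4*R)&(B<0.4*R)&(np.hypot(X-.481,Y+.25)<.08)
rect(W[red&(Z>.057)],"red")
nr=(np.hypot(X-.481,Y+.25)<.1)&(Z>.047)&(Z<.055)&~red
P=W[nr]; rect(P,"cheeks")
```

```text
red 2531 [ 480.3 -251.3] [59.3 27.8] 8.9 z [0.0603 0.0617 0.0628]
cheeks 7982 [ 480.1 -250.6] [100.1 103.3] 8.1 z [0.0492 0.0516 0.0528]
```

View pics/w4.png

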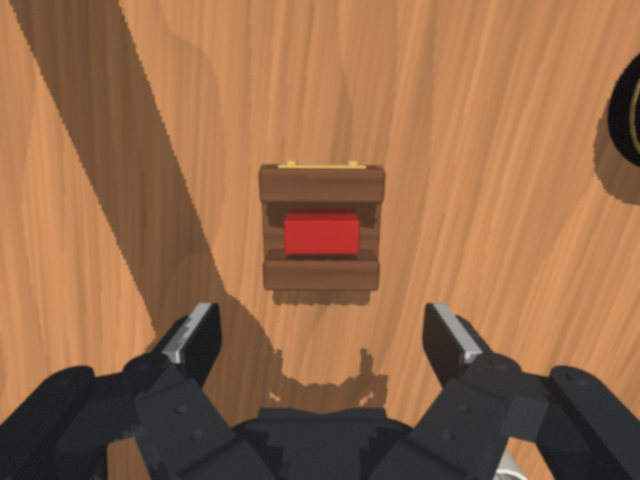

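The wrist view shows the stone at (322,233), upright with its top at z≈0.062, centred in the channel within 1 mm and lengthwise within 1°. The gripper is clear. Handing in.

```bash
python3 -c "
from rig import ticket
print(ticket.close_job())"
```

```text
the job is handed in; nothing more can be done
None
```

The red stone was set down and released on the stand, re-gripped by its ends, and now stands in the middle of the engraving bed's channel; the job is handed in (no verdict shown), and the green stone was not touched.

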